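# Refill the ball-knob jar through the swing funnel

## Task

Refill the assembly station with ball knobs: stand the empty white jar upright in the aluminium ring of the filling station and let go of it, then swing the funnel over it, fully home against its stop. Then pour all five black ball knobs from the orange scoop through the funnel into the jar without spilling any, and set the empty scoop down upright on the worktop or a mat, with nothing under it. Leave the oil bottle, the torque tester, the jig block and the screwdriver where they are.

Things in the scene. Friction and masses are not known exactly. Their poses are not given: they have to be found in the camera images.
- station: Blue base plate of the filling station, fixed, 300 x 104 x 8 mm; its origin is on the worktop under the centre of the jar ring, from where the plate runs 70 mm to its -x and 230 mm to its +x. A 30 mm thick steel pillar stands 180 mm along its +x.
- nest (a point): Centre of the locating ring on the station's plate, at the plate's upper face, 8 mm above the worktop, where the jar's underside rests. Aluminium ring, inner diameter 72 mm, outer 82 mm, its top 15.5 mm above the plate. Axes as the station's.
- funnel (a joint): Swing angle of the funnel arm about the upright pillar, rad: 0 = home against the stop inside its hub with the funnel exactly above the ring; grows to 1.65 as the funnel swings (clockwise seen from above) towards the station's +y. It stays where it is left.
- funnel_mouth (a point): Centre of the funnel's wide upper rim (fixed height 176 mm above the worktop). Steel funnel, rim 140 mm outside, 135 mm inside, 63 mm high in all; its spout has 54 mm bore, 59 mm outside and ends 113 mm above the worktop, 10 mm above the rim of a jar standing in the ring. The funnel's axis lies 180 mm from the pillar's axis.
- swing_pin (a point): Top of the red upright pin on the swing arm by which it is moved: round, 14 mm thick, 39 mm long above the grey arm, its top 207 mm above the worktop; 85 mm from the pillar's axis, between pillar and funnel.
- pillar_axis (a point): Top of the pillar, 177 mm above the worktop, on the hinge axis of the swing arm (hub 44 mm thick).
- jar: White open round jar, 66 mm outside, 60 mm inside, 95 mm high, floor 6 mm thick, 0.22 kg. Origin at the centre of its underside, z up along its axis. It starts empty and upright on the green or the black mat (each 3 mm thick, flat on the worktop).
- jar_mouth (a point): Centre of the jar's rim, 95 mm above its underside.
- scoop: Orange scoop 125 mm long, 74 wide; origin on its underside below the middle of the grey handle bar, which runs along x (-44 to +60 mm) on a post at the rear. Open mouth at x = -64 mm looks to its own -x, lip only 4 mm high: balls roll out beyond 45 degrees of tilt. Inner floor 12 mm up; side walls 50 mm high (36 at the mouth), rear wall 52 mm. 0.18 kg empty. Starts on a 3 mm mat.
- scoop_grip (a point): Grip point in the middle of the grey handle bar, 82 mm above the scoop's underside; bar 14 x 14 mm, along the scoop's x. Axes as the scoop's.
- scoop_lip (a point): Middle of the scoop's mouth lip, 64 mm ahead (-x) of the grip and 15 mm above the underside.
- knob_0: One of five equal black ball knobs, 26 mm diameter with a brass bush, 22 g; origin at the ball's centre. Starts in the scoop.
- knob_1: One of five equal black ball knobs, 26 mm diameter with a brass bush, 22 g; origin at the ball's centre. Starts in the scoop.
- knob_2: One of five equal black ball knobs, 26 mm diameter with a brass bush, 22 g; origin at the ball's centre. Starts in the scoop.
- knob_3: One of five equal black ball knobs, 26 mm diameter with a brass bush, 22 g; origin at the ball's centre. Starts in the scoop.
- knob_4: One of five equal black ball knobs, 26 mm diameter with a brass bush, 22 g; origin at the ball's centre. Starts in the scoop.
- oil_bottle: Bystander: cream oil bottle with a red nozzle, 44 mm thick, 146 mm high, standing; origin at the centre of its underside.
- tester: Bystander: dark torque tester, 105 x 62 x 50 mm; origin at the centre of its underside.
- jig_block: Bystander: dark brown block with a yellow band, 68 x 118 x 95 mm high; origin at the centre of its underside.
- driver: Bystander: screwdriver with a yellow handle lying along its own y, 30 x 175 x 27 mm; origin at the centre of its underside.

How it is judged:
On the way, in this order (a step that is already met when the one before it is completed fails the run):
1. The jar stands upright in the ring of the station, let go (horizontal distance between jar and nest below 0.008 m and height (world z) of jar below 0.014 m and angle between jar's own z axis and vertical below 0.1 rad and contact force between the fingers and jar below 0.1 N), for 0.2 s.
2. The funnel is swung home over the jar in the ring (horizontal distance between jar and nest below 0.008 m and height (world z) of jar below 0.014 m and angle between jar's own z axis and vertical below 0.1 rad and value of joint funnel below 0.05 rad), for 0.2 s.
3. All five ball knobs are in the jar, under the funnel at home (all of step 2 and horizontal distance between each of knob_0, knob_1, knob_2, knob_3, knob_4 and jar_mouth below 0.03 m and z of knob_0 in the frame of jar between 0.008 and 0.095 m and z of knob_1 in the frame of jar between 0.008 and 0.095 m and z of knob_2 in the frame of jar between 0.008 and 0.095 m and z of knob_3 in the frame of jar between 0.008 and 0.095 m and z of knob_4 in the frame of jar between 0.008 and 0.095 m), for 0.2 s.
At the end, for the whole second after the job is handed in: The jar stands upright (within 0.1 rad) in the ring, within 8 mm of its centre; the funnel is home (angle under 0.05 rad); all five ball knobs lie at rest inside the jar, below its rim; the scoop stands upright (within 0.1 rad) at rest on the worktop or on one of the flat mats (all of step 3 and angle between scoop's own z axis and vertical below 0.1 rad and height (world z) of scoop below 0.009 m and linear speed of each of scoop, jar below 0.02 m/s and linear speed of each of knob_0, knob_1, knob_2, knob_3, knob_4 below 0.05 m/s); the robot touches nothing.
It fails at once if A ball knob is spilled (its centre comes down below 19 mm above the worktop) (height (world z) of any of knob_0, knob_1, knob_2, knob_3, knob_4 below 0.019 m).
It fails at once if A bystander (oil bottle, torque tester, jig block, screwdriver) is moved by more than 20 mm or tipped over (distance of any of oil_bottle, tester, jig_block, driver from where it was at the start of the episode above 0.02 m or angle between oil_bottle's own z axis and vertical above 0.5 rad).
It also fails if it takes over 72 s, if anything falls off the work surface, if the arm or the gripper's body presses on something with over 40 N, if the wrist force passes 120 N, or if a joint passes its speed limit or range.

## Robot

A 6-joint arm with a two-finger parallel gripper is mounted at the origin on a cart in front of the work surface, level with it; the furniture and walls round the work are solid. World frame = base frame: x ahead of the robot, y to its left, z up, the work surface at z = 0. Lengths are in m, angles in rad, forces in N, time in s.
With the tool pointing down it reaches from about 0.4 to 0.825 m from the base axis. Payload 7 kg.
Tool frame: the origin (TCP) lies at the very end of the fingers, on their centre line; the grasp point (between the pads) lies 19 mm behind it (arm.grasp_offset is the distance from the TCP to the grasp point, in m); z points along the fingers, y is the line along which they close (so a half turn about z gives the same grasp; the last joint's range is limited). The gripper opens to 88 mm and grips with 3 to 60 N. Pads are 19 mm wide; open, the fingers measure 130 mm over their backs; the gripper's body (78 mm by 193 mm) begins 47 mm behind the grasp point.
Start: joints at [1.425, 0.359, 0.012, 0, -1.224, -0.288], TCP at [0.284, 0.612, 0.227] pointing down, gripper open.
Joint ranges: [-3.07, 3.07], [-1.43, 2.12], [-1.02, 1.25], [-3.03, 1.67], [-3.05, -0], [-3.03, 3.03]. Speed limits (rad/s): [2.39, 2.39, 3.01, 3.14, 3.14, 3.14].

## Interface

Orientations are given as [roll, pitch, yaw] about the fixed x, y, z axes, in that order (R = Rz(yaw) Ry(pitch) Rx(roll)).
In Python, from station import get_state, cams, arm, nets gives the robot as it stands.
- The arm moves only by the shell command python3 -m creep 'ROWS' [FORCE]. ROWS is a JSON object of lists of equal length, an entry for each row: "translation": the shift along the world's x, y, z in mm, a list of three; "spin": the turn about the world's z in rad; "gripper": the opening, from 0 (shut) to 1 (fully open). In form: {"translation": [[dx, dy, dz], ...], "spin": [spin, ...], "gripper": [gripper, ...]}. A call has 1 to 8 rows; each row shifts and turns the commanded pose from where the row before left it; what a row does not reach is not made up. A row lasts 1/10 s, in which the tool goes at most 50 mm and 8.59 degrees, less where a joint would pass 70% of its speed; a pose out of reach is approached as far as the arm can. A call is refused whole if a number of a shift passes 50 or a number of a turn 0.15, either way. A call with a gripper value outside its range is refused whole. The fingers move at their own pace and stop on an object; FORCE is the grip in N (left out, the last holds). Time passes only in rows, so rows that do not move let the fingers close. It gives the time, the measured TCP pose, the force, the opening and the grip force at its end, in the units of the state.
- get_state(): the state, without advancing time (a new reading comes with each control period).
- cams.grab_frame(name): name is "scene" or "top" or "wrist"; returns a dict with "img" (384x512x3 uint8, red, green, blue), "mtx" (3x3 intrinsics, pixels), "R" (3x3) and "t" (3): a world point X has camera coordinates R X + t. Camera axes: x right, y down, z forward; pixel columns grow to the right and rows downward; lengths in m; the calibration is good to about 2 mm. A picture is of the moment at which its call begins. There is no depth.
- arm.job_done(): hands the job in; it is judged then, once.
Trained networks look in the newest picture that a camera, given by its name, has taken for a name from the list of things; names that differ only in an ending like _2 or _b are one class to them, and where a whole thing is asked for, a point or a joint stands for the part that bears it (a point fixed in the world has none). Each returns a list of dicts, best first, with "confidence" (0 to 1); they miss things now and then, are a little off and sometimes report something else, mostly with a low value. They report only what shows in the picture. A call takes as long as a camera call.
- nets.search_frame(camera, label): "centre" ([x, y, z] in m, in world coordinates, good to about 4 mm: the middle of the surface that is visible of it).
- nets.pinpoint(camera, label): "centre" ([x, y, z] in m, in world coordinates, good to about 4 mm: a listed point, or the origin of a listed thing).
The state is a dict: "t": time; "q": joint angles; "qd": joint speeds; "joint_efforts": joint torques, N m; "eef_pos": TCP position; "ee_rot": TCP orientation; "force": force on the tool from outside, world axes, zero at the start; "moment": the same for the moment, N m; "width": finger opening in m; "gripper_force": force on a finger pad.
Only numpy, scipy, OpenCV 4.12 (cv2) and the standard library are available. Lean on these libraries where they do the work, as an engineer would, in place of code of your own. Each camera call takes 0.05 s, during which the arm holds its last target. There are 200 camera calls.

## Working session

There is one attempt and no reset: what is moved stays moved. The work goes in short steps, Python scripts to look and compute and a shell command to move; the robot and the scene stay as the last step left them, time stands still between calls to the robot, and variables do not carry over. Pictures are saved under pics/ and viewed, at most 10 in all, crops included, and the job is handed in when it is done.

```bash
ls; mkdir -p pics
cat > h.py <<'E'
import numpy as np, cv2
from station import get_state, cams, arm, nets
def save(c,name,crop=None,scale=1.5):
    f=cams.grab_frame(c); im=cv2.cvtColor(f["img"],cv2.COLOR_RGB2BGR)
    if crop: im=im[crop[1]:crop[3],crop[0]:crop[2]]
    cv2.imwrite("pics/"+name+".png",cv2.resize(im,None,fx=scale,fy=scale)); return f
def proj(f,X):
    c=f["R"]@np.asarray(X)+f["t"]; p=f["mtx"]@c; return p[:2]/p[2]
def pin(c,l,k=1):
    return [(np.round(d["centre"],4).tolist(),round(d["confidence"],2)) for d in nets.pinpoint(c,l)[:k]]
def st():
    s=get_state(); print(round(s["t"],2),np.round(s["eef_pos"],4),np.round(s["ee_rot"],3),np.round(s["force"],1),round(s["width"],4),round(s["gripper_force"],1),np.round(s["q"],2))
E
python3 - <<'E'
from h import *
save("scene","s0"); save("top","t0")
for l in "station nest funnel_mouth swing_pin pillar_axis jar jar_mouth scoop scoop_grip scoop_lip oil_bottle tester jig_block driver".split():
    print(l,pin("top",l),pin("scene",l))
st()
E
```

```text
pics
station [([0.5217, 0.0518, 0.0017], 0.61)] [([0.5244, 0.0519, -0.0017], 0.73)]
nest [([0.4434, 0.2568, 0.029], 0.72)] [([0.5208, 0.0508, 0.0106], 0.98)]
funnel_mouth [([0.6429, 0.2427, 0.1726], 0.63)] [([0.6385, 0.2493, 0.1756], 0.69)]
swing_pin [([0.6729, 0.1589, 0.206], 0.79)] [([0.6723, 0.1557, 0.2054], 0.78)]
pillar_axis [([0.6981, 0.0753, 0.175], 0.81)] [([0.6979, 0.0751, 0.1797], 0.89)]
jar [([0.6136, -0.1795, 0.0045], 0.59)] [([0.6153, -0.1776, 0.0042], 0.74)]
jar_mouth [([0.6135, -0.1786, 0.0945], 0.61)] [([0.6172, -0.182, 0.0954], 0.7)]
scoop [([0.615, -0.1765, 0.0039], 0.61)] [([0.4674, 0.2383, 0.0046], 0.95)]
scoop_grip [([0.4669, 0.2311, 0.0878], 0.84)] [([0.4691, 0.2385, 0.0853], 0.75)]
scoop_lip [([0.4198, 0.2788, 0.0197], 0.82)] [([0.4212, 0.2769, 0.0182], 0.74)]
oil_bottle [([0.41, 0.0052, -0.0035], 0.78)] [([0.4056, 0.0083, 0.0038], 0.77)]
tester [([0.7837, -0.135, 0.0009], 0.6)] [([0.7788, -0.1298, -0.0011], 0.56)]
jig_block [([0.6934, 0.297, 0.0035], 0.81)] [([0.6931, 0.2952, 0.0028], 0.82)]
driver [([0.3962, -0.13, -0.0], 0.91)] [([0.3959, -0.1248, -0.0013], 0.64)]
1.5 [0.2837 0.6125 0.2266] [ 3.142 -0.    -0.434] [ 0.1 -0.1  0.5] 0.0879 0.0 [ 1.43  0.36  0.01  0.   -1.22 -0.29]
```

View pics/s0.png

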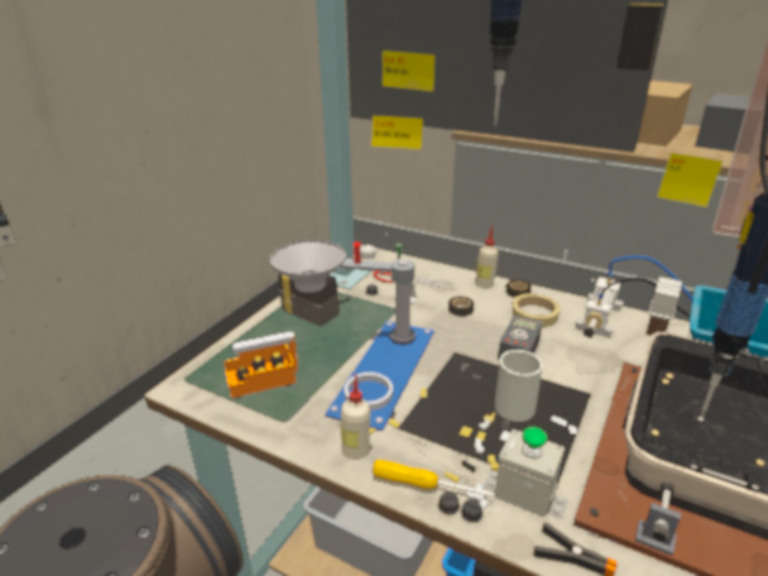

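View pics/t0.png

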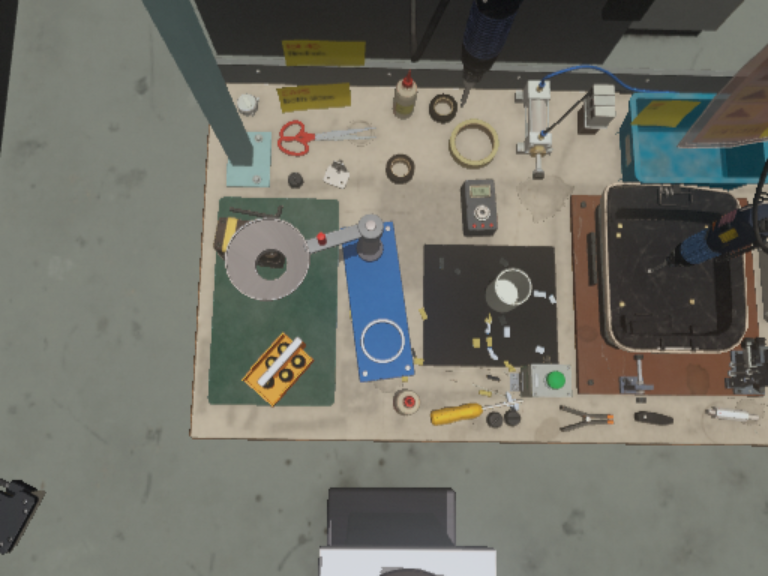

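```bash
python3 -m creep '{"translation":[[19,-45,0],[19,-45,0],[19,-45,0],[19,-45,0],[19,-45,0],[19,-45,0],[19,-45,0],[19,-45,0]],"spin":[0.03,0.03,0.03,0.03,0.03,0.03,0.03,0.03],"gripper":[1,1,1,1,1,1,1,1]}'
python3 -m creep '{"translation":[[19,-45,0],[19,-45,0],[19,-45,0],[19,-45,0],[19,-45,0],[19,-45,0],[19,-45,0],[19,-45,0]],"spin":[0.03,0.03,0.03,0.03,0.03,0.03,0.02,0],"gripper":[1,1,1,1,1,1,1,1]}'
python3 -m creep '{"translation":[[13,-25,0],[13,-25,0],[0,0,0]],"spin":[0,0,0],"gripper":[1,1,1]}'
python3 - <<'E'
from h import *
f=save("wrist","w0",scale=1)
for c in ("wrist","top","scene"):
    if c!="wrist": cams.grab_frame(c)
    print(c,pin(c,"jar"),pin(c,"jar_mouth"),pin(c,"nest",3),pin(c,"station"))
st()
# ring by ellipse fit in top
f=cams.grab_frame("top"); im=f["img"]; u=proj(f,[0.521,0.051,0.0235]); print(u)
h=cv2.cvtColor(im,cv2.COLOR_RGB2HSV); c=np.round(u).astype(int)
m=((h[...,1]<70)&(h[...,2]>150)).astype(np.uint8); y0,x0=c[1]-32,c[0]-32; m2=m[y0:y0+64,x0:x0+64]
cs,_=cv2.findContours(m2,cv2.RETR_LIST,cv2.CHAIN_APPROX_NONE)
for k in cs:
    if len(k)>40: print(len(k),cv2.fitEllipse(k), (x0,y0))
E
```

```text
t: 2.3
eef_pos: [0.4361, 0.2507, 0.227]
ee_rot: [-3.141, -0.001, -0.192]
force: [1.3, -0.1, -0.1]
width: 0.0876
gripper_force: 0.0
t: 3.1
eef_pos: [0.5883, -0.1096, 0.2269]
ee_rot: [-3.142, -0.001, 0.007]
force: [1.0, 1.0, 0.6]
width: 0.0879
gripper_force: 0.0
t: 3.4
eef_pos: [0.6145, -0.1604, 0.2257]
ee_rot: [3.141, 0.001, 0.003]
force: [-0.7, 0.1, -0.6]
width: 0.0879
gripper_force: 0.0
wrist [([0.6112, -0.1753, 0.002], 0.58)] [([0.6154, -0.175, 0.104], 0.68)] [([0.524, 0.0523, 0.0054], 0.96)] [([0.5198, 0.0533, -0.0012], 0.81)]
top [([0.6144, -0.176, 0.0057], 0.87)] [([0.6127, -0.1796, 0.0953], 0.62)] [([0.5181, 0.056, 0.009], 0.59)] [([0.522, 0.0495, 0.0047], 0.68)]
scene [([0.6096, -0.1799, 0.0053], 0.75)] [([0.6125, -0.1782, 0.0945], 0.7)] [([0.5202, 0.0525, 0.0047], 0.89)] [([0.5237, 0.052, 0.0013], 0.58)]
4.15 [ 0.6137 -0.1574  0.2266] [ 3.142 -0.     0.006] [ 0.5  0.6 -0.4] 0.0872 0.0 [ 0.06  0.29 -0.09  0.   -1.19  1.52]
[254.19916364 226.65948239]
157 ((9.280428886413574, 42.438507080078125), (16.66500473022461, 77.04371643066406), 173.88719177246094) (np.int64(222), np.int64(195))
```

View pics/w0.png

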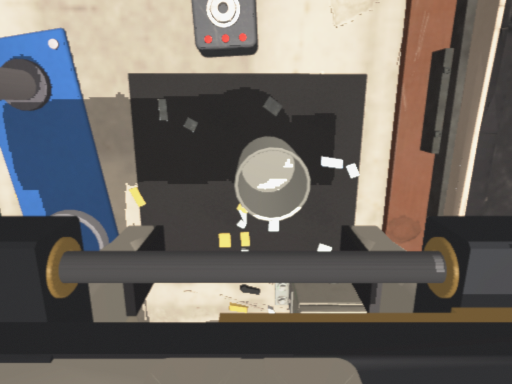

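```bash
python3 -m creep '{"translation":[[0,-21,-40],[0,0,-40],[0,0,-40],[0,0,-30],[0,0,-20],[0,0,-6],[0,0,0],[0,0,0]],"spin":[0,0,0,0,0,0,0,0],"gripper":[1,1,1,1,1,1,1,0]}' 20
python3 -m creep '{"translation":[[0,0,0],[0,0,0],[0,0,0],[0,0,0],[0,0,0]],"spin":[0,0,0,0,0],"gripper":[0,0,0,0,0]}'
python3 -m creep '{"translation":[[0,0,20],[0,0,40],[-18,46,0],[-18,46,0],[-18,46,0],[-18,46,0],[-18,46,0],[0,0,0]],"spin":[0,0,0,0,0,0,0,0],"gripper":[0,0,0,0,0,0,0,0]}'
python3 -m creep '{"translation":[[0,0,0],[0,0,0]],"spin":[0,0],"gripper":[0,0]}'
python3 - <<'E'
from h import *
f=save("top","t1",crop=(200,170,310,270),scale=5)
print(pin("top","jar_mouth"),pin("top","jar"))
f=cams.grab_frame("scene"); print(pin("scene","jar_mouth"),pin("scene","jar"),pin("scene","nest"))
f=save("wrist","w1",scale=1); print(pin("wrist","jar_mouth"),pin("wrist","nest"))
st()
E
```

```text
t: 5.0
eef_pos: [0.6146, -0.1786, 0.0518]
ee_rot: [3.141, -0.002, 0.007]
force: [0.3, 0.2, -0.2]
width: 0.0838
gripper_force: 0.0
t: 5.5
eef_pos: [0.6144, -0.1785, 0.0517]
ee_rot: [3.141, -0.002, 0.007]
force: [-1.4, 0.9, 5.8]
width: 0.0655
gripper_force: 20.0
t: 6.3
eef_pos: [0.5218, 0.0558, 0.1107]
ee_rot: [-3.141, 0.0, 0.011]
force: [1.2, -0.1, -3.2]
width: 0.0655
gripper_force: 20.0
t: 6.5
eef_pos: [0.5236, 0.0511, 0.1104]
ee_rot: [3.141, 0.0, 0.006]
force: [-0.3, -0.5, -2.4]
width: 0.0656
gripper_force: 20.0
[] [([0.5241, 0.0517, 0.0667], 0.53)]
[([0.5256, 0.0494, 0.1531], 0.8)] [([0.5229, 0.0471, 0.0619], 0.97)] [([0.521, 0.0521, 0.0073], 0.83)]
[([0.5257, 0.0546, 0.1604], 0.66)] []
7.0 [0.5238 0.0511 0.1105] [3.142 0.    0.006] [-0.2 -0.2 -1.9] 0.0655 20.0 [ 0.47  0.22 -0.47 -0.   -0.88  1.11]
```

View pics/t1.png

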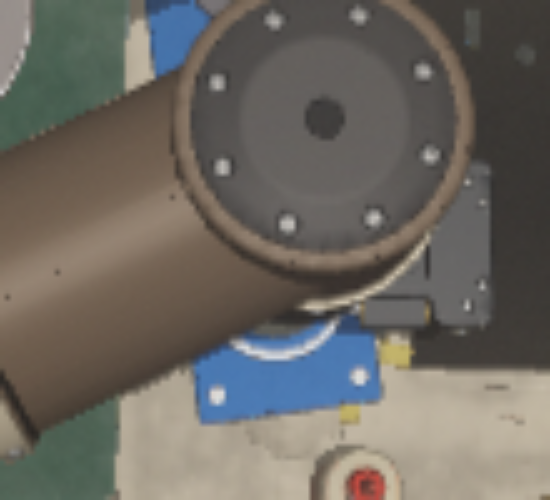

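```bash
python3 -m creep '{"translation":[[-1.5,1,-15],[0,0,-15],[0,0,-4],[0,0,0],[0,0,0]],"spin":[0,0,0,0,0],"gripper":[0,0,0,0,0]}'
python3 - <<'E'
from h import *
f=save("scene","s1",crop=(200,200,310,310),scale=5)
print(pin("scene","jar"),pin("scene","nest"),proj(f,[.5216,.0522,.0235]))
E
```

```text
t: 7.5
eef_pos: [0.5227, 0.0526, 0.0771]
ee_rot: [3.142, -0.001, 0.006]
force: [-0.1, -0.1, -2.9]
width: 0.0656
gripper_force: 20.0
[([0.5249, 0.0508, 0.0301], 0.77)] [([0.5213, 0.0501, 0.0062], 0.58)] [244.78659373 257.32397014]
```

View pics/s1.png

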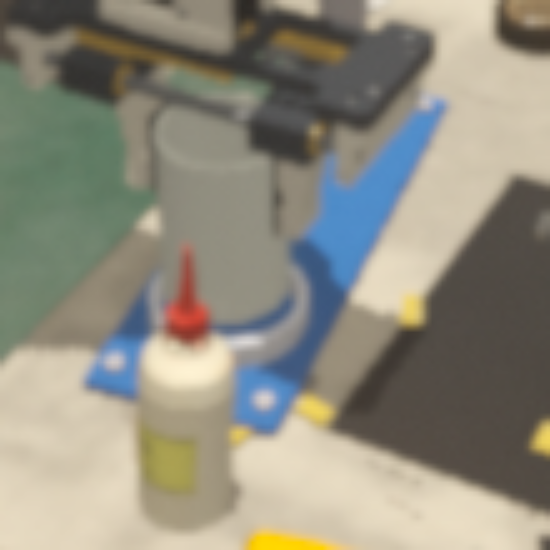

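```bash
python3 -m creep '{"translation":[[-1,0,-4],[0,0,-4],[0,0,-3],[0,0,0],[0,0,0]],"spin":[0,0,0,0,0],"gripper":[0,0,0,0,0]}'
```

```text
t: 8.15
eef_pos: [0.5212, 0.0524, 0.0654]
ee_rot: [3.141, 0.0, 0.006]
force: [-0.7, -0.5, -1.6]
width: 0.0654
gripper_force: 20.0
```

```bash
python3 -m creep '{"translation":[[0,0,-4],[0,0,-4],[0,0,-1],[0,0,0],[0,0,0]],"spin":[0,0,0,0,0],"gripper":[0,0,0,0,0]}'
```

```text
t: 8.65
eef_pos: [0.5212, 0.0525, 0.0567]
ee_rot: [3.142, -0.0, 0.006]
force: [-2.2, -0.4, 2.6]
width: 0.0654
gripper_force: 20.0
```

```bash
python3 -m creep '{"translation":[[0,0,0],[0,0,0],[0,0,0],[0,0,0],[0,0,30],[0,0,45],[0,0,45],[0,0,45]],"spin":[0,0,0,0,0,0,0,0],"gripper":[1,1,1,1,1,1,1,1]}'
python3 -m creep '{"translation":[[0,0,40],[22,15,0],[22,15,0],[22,15,0],[22,15,0],[22,15,0],[22,15,0],[19,14,0]],"spin":[-0.14,-0.14,-0.14,-0.14,-0.14,-0.14,-0.14,-0.14]
,"gripper":[1,1,1,1,1,1,1,1]}'
python3 -m creep '{"translation":[[0,0,0],[0,0,0]],"spin":[-0.13,0],"gripper":[1,1]}'
python3 - <<'E'
from h import *
for c in ("top","scene","wrist"):
    f=cams.grab_frame(c); print(c,[ (l,pin(c,l)) for l in ("swing_pin","pillar_axis","funnel_mouth","jar","jar_mouth","nest")])
st()
E
```

```text
t: 9.45
eef_pos: [0.5209, 0.0523, 0.2234]
ee_rot: [3.142, -0.0, 0.006]
force: [0.7, 0.4, -0.9]
width: 0.0877
gripper_force: 0.0
t: 10.25
eef_pos: [0.6732, 0.1571, 0.2611]
ee_rot: [3.141, -0.0, -1.12]
force: [-0.4, 0.7, -0.5]
width: 0.0879
gripper_force: 0.0
t: 10.45
eef_pos: [0.6724, 0.1568, 0.2604]
ee_rot: [3.14, -0.0, -1.246]
force: [0.2, -0.2, 0.3]
width: 0.0878
gripper_force: 0.0
top [('swing_pin', [([0.6738, 0.1577, 0.205], 0.63)]), ('pillar_axis', [([0.6955, 0.0746, 0.1756], 0.94)]), ('funnel_mouth', [([0.6374, 0.2463, 0.1737], 0.72)]), ('jar', [([0.5192, 0.0547, 0.0111], 0.91)]), ('jar_mouth', [([0.5215, 0.0516, 0.1016], 0.9)]), ('nest', [([0.5196, 0.0557, 0.0103], 0.76)])]
scene [('swing_pin', [([0.4055, 0.0053, 0.0013], 0.66)]), ('pillar_axis', [([0.6955, 0.0761, 0.1801], 0.91)]), ('funnel_mouth', [([0.6414, 0.2473, 0.1768], 0.69)]), ('jar', [([0.64, 0.2489, 0.1744], 0.72)]), ('jar_mouth', [([0.5216, 0.0497, 0.0991], 0.86)]), ('nest', [([0.5219, 0.0494, 0.0088], 0.82)])]
wrist [('swing_pin', [([0.6692, 0.159, 0.2087], 0.66)]), ('pillar_axis', [([0.701, 0.075, 0.1767], 0.7)]), ('funnel_mouth', [([0.6392, 0.2463, 0.177], 0.83)]), ('jar', [([0.518, 0.0539, 0.0027], 0.64)]), ('jar_mouth', [([0.5225, 0.0524, 0.1057], 0.67)]), ('nest', [])]
11.5 [0.6722 0.1565 0.2615] [ 3.141 -0.    -1.244] [ 0.2 -0.2 -0.3] 0.0878 0.0 [ 0.51  0.37  0.1  -0.   -1.31 -0.18]
```

```bash
python3 -m creep '{"translation":[[0,0,-40],[0,0,-30],[0,0,-11],[0,0,0],[0,0,0],[0,0,0],[0,0,0],[0,0,0]],"spin":[0,0,0,0,0,0,0,0],"gripper":[1,1,1,0,0,0,0,0]}' 10
python3 -m creep '{"translation":[[0,0,0],[0,0,0],[0,0,0]],"spin":[0,0,0],"gripper":[0,0,0]}'
```

```text
t: 12.3
eef_pos: [0.6726, 0.1566, 0.1817]
ee_rot: [-3.14, 0.0, -1.244]
force: [0.0, -1.2, 1.1]
width: 0.0535
gripper_force: 0.0
t: 12.6
eef_pos: [0.6722, 0.1564, 0.1806]
ee_rot: [3.142, 0.0, -1.244]
force: [0.0, -0.0, -0.6]
width: 0.0291
gripper_force: 0.0
```

```bash
python3 -m creep '{"translation":[[0,0,0],[0,0,0],[0,0,0]],"spin":[0,0,0],"gripper":[0,0,0]}'
python3 -m creep '{"translation":[[-11,-4.4,0],[-10.3,-5.8,0],[-9.3,-7.2,0],[-8.3,-8.5,0],[-7,-9.5,0],[0,0,0]],"spin":[0.139,0.139,0.139,0.139,0.139,0],"gripper":[0,0,0,0,0,0]}'
```

```text
t: 12.9
eef_pos: [0.6721, 0.1564, 0.1804]
ee_rot: [3.141, 0.0, -1.244]
force: [0.2, 0.5, -0.6]
width: 0.0136
gripper_force: 10.0
t: 13.5
eef_pos: [0.6266, 0.1192, 0.1805]
ee_rot: [3.141, -0.002, -0.545]
force: [5.0, -3.5, -4.4]
width: 0.0135
gripper_force: 10.0
```

```bash
python3 -m creep '{"translation":[[-5.7,-10.4,0],[-4.1,-11.1,0],[-2.6,-11.5,0],[-0.9,-11.8,0],[0,0,0]],"spin":[0.139,0.139,0.139,0.139,0],"gripper":[0,0,0,0,0]}'
python3 -m creep '{"translation":[[0.5,-5,0],[0.5,-5,0],[0.5,-3,0],[0,0,0]],"spin":[0.07,0.05,0,0],"gripper":[0,0,0,0]}'
```

```text
t: 14.0
eef_pos: [0.615, 0.0755, 0.1807]
ee_rot: [-3.141, -0.004, 0.012]
force: [8.4, 0.4, -5.1]
width: 0.0133
gripper_force: 10.0
t: 14.4
eef_pos: [0.6158, 0.0647, 0.1806]
ee_rot: [-3.139, -0.003, 0.127]
force: [3.0, 4.6, -3.3]
width: 0.0137
gripper_force: 10.0
```

```bash
python3 -m creep '{"translation":[[0,-3,0],[0,-2,0],[0,0,0]],"spin":[0,0,0],"gripper":[0,0,0]}'
python3 - <<'E'
from h import *
f=cams.grab_frame("scene"); print([(l,pin("scene",l)) for l in ("swing_pin","funnel_mouth","pillar_axis","jar_mouth","scoop","scoop_grip","scoop_lip")]); st()
E
```

```text
t: 14.7
eef_pos: [0.616, 0.0631, 0.1806]
ee_rot: [-3.135, -0.005, 0.128]
force: [-0.4, 19.7, -1.9]
width: 0.0166
gripper_force: 10.0
[('swing_pin', [([0.6157, 0.0622, 0.2066], 0.7)]), ('funnel_mouth', [([0.5194, 0.0489, 0.1746], 0.89)]), ('pillar_axis', [([0.6961, 0.077, 0.1781], 0.8)]), ('jar_mouth', [([0.5198, 0.0504, 0.0992], 0.76)]), ('scoop', [([0.4689, 0.2395, 0.0015], 0.58)]), ('scoop_grip', [([0.467, 0.2392, 0.0848], 0.82)]), ('scoop_lip', [([0.4237, 0.28, 0.0159], 0.8)])]
15.1 [0.616  0.0635 0.1806] [-3.135 -0.005  0.129] [ 1.1 20.5 -0.9] 0.0154 10.0 [ 0.41  0.3  -0.18 -0.01 -1.08  1.29]
```

```bash
python3 -m creep '{"translation":[[0,4,0],[0,0,0],[0,0,0],[0,0,0],[0,0,0],[0,0,25],[0,0,40],[0,0,25]],"spin":[0,0,0,0,0,0,0,0],"gripper":[1,1,1,1,1,1,1,1]}'
python3 -m creep '{"translation":[[-20,30,0],[-20,30,0],[-20,30,0],[-20,30,0],[-20,25,0],[-20,6,0],[-10,4,0],[0,0,0]],"spin":[-0.13,-0.13,-0.13,-0.13,-0.13,-0.13,-0.09,0],"gripper":[1,1,1,1,1,1,1,1]}'
python3 - <<'E'
from h import *
for c in ("scene","top","wrist"):
    f=save("wrist","w2",scale=1.5) if c=="wrist" else cams.grab_frame(c)
    print(c,[(l,pin(c,l)) for l in ("swing_pin","funnel_mouth","scoop","scoop_grip","scoop_lip")])
st()
for X in ([.4677,.2363,.085],[.4216,.2786,.018]): print(proj(f,X))
E
```

```text
t: 15.9
eef_pos: [0.6152, 0.0617, 0.2733]
ee_rot: [3.141, -0.002, 0.127]
force: [-0.3, 0.2, 1.2]
width: 0.0744
gripper_force: 0.0
t: 16.7
eef_pos: [0.4836, 0.2175, 0.271]
ee_rot: [-3.141, 0.0, -0.743]
force: [-0.4, 0.0, -0.0]
width: 0.088
gripper_force: 0.0
scene [('swing_pin', [([0.6133, 0.0642, 0.207], 0.79)]), ('funnel_mouth', [([0.5218, 0.0517, 0.1745], 0.86)]), ('scoop', [([0.4682, 0.2407, 0.0024], 0.79)]), ('scoop_grip', [([0.4677, 0.2389, 0.0892], 0.85)]), ('scoop_lip', [([0.4199, 0.2801, 0.0181], 0.83)])]
top [('swing_pin', [([0.6157, 0.0659, 0.2079], 0.61)]), ('funnel_mouth', [([0.521, 0.0472, 0.1725], 0.95)]), ('scoop', [([0.4704, 0.2371, 0.0001], 0.9)]), ('scoop_grip', [([0.466, 0.2301, 0.0882], 0.78)]), ('scoop_lip', [([0.4188, 0.2762, 0.0198], 0.79)])]
wrist [('swing_pin', []), ('funnel_mouth', []), ('scoop', [([0.4713, 0.2359, -0.0009], 0.87)]), ('scoop_grip', [([0.4704, 0.2348, 0.0832], 0.69)]), ('scoop_lip', [([0.4201, 0.2746, 0.0199], 0.97)])]
17.6 [0.4845 0.2173 0.2706] [-3.142  0.    -0.743] [-0.1  1.3  0.2] 0.0876 0.0 [ 0.79  0.09 -0.23 -0.   -1.24  0.04]
[249.23881054 193.74507033]
[249.75781957 227.16753977]
```

View pics/w2.png

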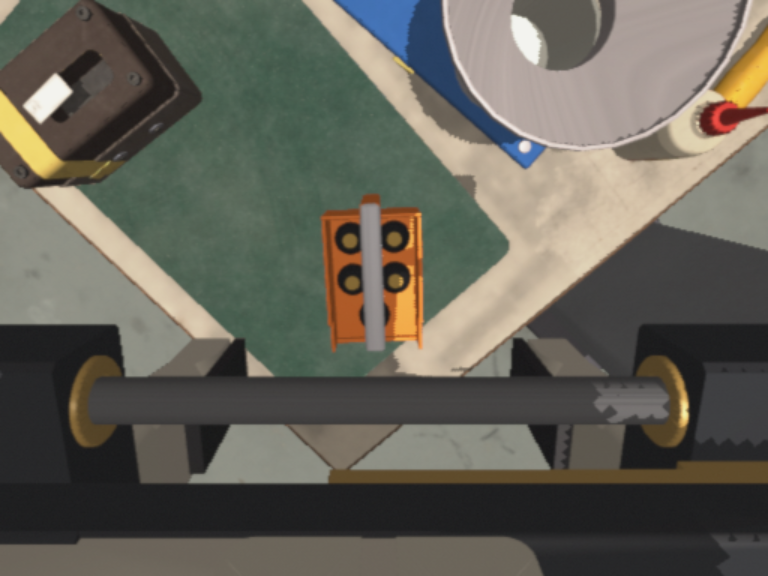

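Run:
```python
from h import *
f=cams.grab_frame("wrist")
def bp(u,z):
    d=f["R"].T@np.linalg.solve(f["mtx"],[u[0],u[1],1]); c=-f["R"].T@f["t"]; return c+d*(z-c[2])/d[2]
a=bp((375/1.5,350/1.5),.092); b=bp((371/1.5,205/1.5),.092); print(a,b,np.linalg.norm(a-b)*1000)
d=(b-a)/np.linalg.norm(b-a); print(np.arctan2(d[1],d[0]),"grip x=0:",a+d*.044,"x=25",a+d*.069)
```

```text
[0.43640682 0.26405732 0.092     ] [0.51295317 0.19713982 0.092     ] 101.6724905754449
-0.7183818397197141 grip x=0: [0.46953318 0.23509796 0.092     ] x=25 [0.48835497 0.21864378 0.092     ]
```

```bash
python3 -m creep '{"translation":[[3.5,1.5,-45],[0,0,-45],[0,0,-45],[0,0,-40],[0,0,-22],[0,0,-7],[0,0,0],[0,0,0]],"spin":[0.02,0,0,0,0,0,0,0],"gripper":[1,1,1,1,1,1,0,0]}' 60
python3 -m creep '{"translation":[[0,0,0],[0,0,0],[0,0,0],[0,0,0],[0,0,0],[0,0,0],[0,0,0],[0,0,0]],"spin":[0,0,0,0,0,0,0,0],"gripper":[0,0,0,0,0,0,0,0]}'
```

```text
t: 18.45
eef_pos: [0.4889, 0.2195, 0.0679]
ee_rot: [-3.14, -0.0, -0.722]
force: [0.4, -0.2, 0.2]
width: 0.0768
gripper_force: 0.0
t: 19.25
eef_pos: [0.4882, 0.2189, 0.0666]
ee_rot: [-3.141, -0.0, -0.723]
force: [-0.7, 0.4, -2.1]
width: 0.0134
gripper_force: 60.4
```

```bash
python3 -m creep '{"translation":[[0,0,4],[0,0,8],[0,0,12],[0,0,12],[0,0,12],[0,0,8],[0,0,4],[0,0,0]],"spin":[0,0,0,0,0,0,0,0],"gripper":[0,0,0,0,0,0,0,0]}'
python3 - <<'E'
from h import *
f=save("scene","s2",crop=(130,190,260,290),scale=5)
print([(l,pin("scene",l)) for l in ("scoop","scoop_grip","scoop_lip")]); st()
E
```

```text
t: 20.05
eef_pos: [0.4882, 0.219, 0.1273]
ee_rot: [-3.14, -0.0, -0.723]
force: [0.6, 0.4, -1.8]
width: 0.0135
gripper_force: 59.9
[('scoop', [([0.4716, 0.2377, 0.0678], 0.63)]), ('scoop_grip', [([0.4708, 0.2366, 0.147], 0.71)]), ('scoop_lip', [([0.4204, 0.2812, 0.0765], 0.76)])]
20.25 [0.4877 0.2185 0.126 ] [ 3.141  0.    -0.723] [-1.1  0.2 -2.2] 0.0132 59.9 [ 0.79  0.22 -0.43 -0.   -0.92  0.06]
```

View pics/s2.png

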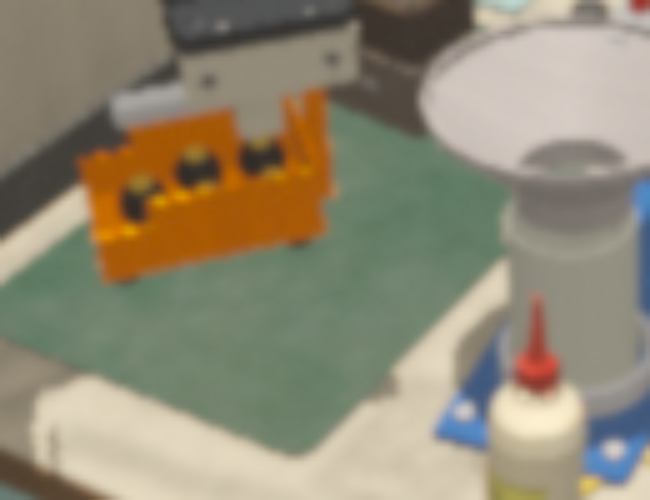

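```bash
python3 -m creep '{"translation":[[0,0,6],[0,0,14],[0,0,24],[0,0,30],[0,0,34],[0,0,30],[0,0,16],[0,0,6]],"spin":[0,0,0,0,0,-0.05,-0.1,-0.13],"gripper":[0,0,0,0,0,0,0,0]}' 60
python3 -m creep '{"translation":[[0,-3,0],[0,-6,0],[0,-8,0],[0,-8,0],[0,-8,0],[0,-8,0],[0,-8,0],[0,-8,0]],"spin":[-0.14,-0.14,-0.14,-0.14,-0.14,-0.14,-0.14,-0.14],"gripper":[0,0,0,0,0,0,0,0]}'
python3 -m creep '{"translation":[[1,-8,0],[1,-8,0],[1,-8,0],[1,-8,0],[1,-8,0],[1,-8,0],[1,-8,0],[1,-8,0]],"spin":[-0.14,-0.14,-0.14,-0.14,-0.14,-0.14,-0.14,-0.14],"gripper":[0,0,0,0,0,0,0,0]}'
python3 -m creep '{"translation":[[1,-8,0],[1,-8,0],[0,-8,0],[0,-6,0],[0,0,0],[0,0,0]],"spin":[-0.14,-0.14,-0.14,-0.11,0,0],"gripper":[0,0,0,0,0,0]}'
python3 - <<'E'
from h import *
st()
f=cams.grab_frame("scene"); print([(l,pin("scene",l)) for l in ("scoop","scoop_grip","scoop_lip","funnel_mouth")])
f=cams.grab_frame("top"); print([(l,pin("top",l)) for l in ("scoop","scoop_grip","scoop_lip","funnel_mouth")])
E
```

```text
t: 21.05
eef_pos: [0.4887, 0.2191, 0.2891]
ee_rot: [-3.138, 0.0, -1.007]
force: [-0.0, 0.4, -3.7]
width: 0.0136
gripper_force: 59.9
t: 21.85
eef_pos: [0.4878, 0.1613, 0.2866]
ee_rot: [3.141, -0.0, -2.129]
force: [0.1, 0.6, -3.0]
width: 0.0136
gripper_force: 59.9
t: 22.65
eef_pos: [0.4958, 0.0973, 0.2866]
ee_rot: [-3.141, -0.0, 3.035]
force: [0.0, 0.4, -3.2]
width: 0.0131
gripper_force: 59.9
t: 23.25
eef_pos: [0.498, 0.0677, 0.2866]
ee_rot: [-3.142, -0.0, 2.513]
force: [-0.5, -0.3, -2.7]
width: 0.0137
gripper_force: 59.9
23.25 [0.498  0.0677 0.2866] [-3.142 -0.     2.513] [-0.5 -0.3 -2.7] 0.0137 59.9 [ 0.53  0.04 -0.26 -0.   -1.27 -2.73]
[('scoop', [([0.6134, 0.0639, 0.2079], 0.65)]), ('scoop_grip', [([0.5162, 0.0564, 0.3049], 0.81)]), ('scoop_lip', [([0.569, 0.0182, 0.2386], 0.57)]), ('funnel_mouth', [([0.5209, 0.0509, 0.1769], 0.57)])]
[('scoop', []), ('scoop_grip', []), ('scoop_lip', []), ('funnel_mouth', [])]
```

```bash
python3 -m creep '{"translation":[[0,0,-4],[0,0,-8],[0,0,-8],[0,0,-8],[0,0,-5],[0,0,-2],[0,0,0]],"spin":[0,0,0,0,0,0,0],"gripper":[0,0,0,0,0,0,0]}' 60
python3 -m creep '{"translation":[[0,0,0],[0,0,0]],"spin":[0,0],"gripper":[0,0]}' 25
python3 - <<'E'
from h import *
f=cams.grab_frame("scene"); print([(l,pin("scene",l)) for l in ("scoop_grip","scoop_lip")]); st()
E
python3 -m creep '{"translation":[[0,0,0],[0,0,0]],"spin":[0,0],"gripper":[0,0]}' 14
python3 - <<'E'
from h import *
f=cams.grab_frame("scene"); print([(l,pin("scene",l)) for l in ("scoop_grip","scoop_lip")]); st()
E
```

```text
t: 24.45
eef_pos: [0.498, 0.0677, 0.2512]
ee_rot: [-3.141, -0.0, 2.51]
force: [0.4, -0.0, -3.4]
width: 0.0135
gripper_force: 59.9
t: 24.65
eef_pos: [0.4983, 0.0678, 0.252]
ee_rot: [3.141, 0.0, 2.51]
force: [-0.6, -0.0, -2.8]
width: 0.0136
gripper_force: 24.9
[('scoop_grip', [([0.5174, 0.0553, 0.2712], 0.56)]), ('scoop_lip', [([0.5698, 0.0163, 0.2011], 0.61)])]
24.8 [0.4981 0.0678 0.2518] [3.141 0.    2.51 ] [ 0.1  1.5 -2.2] 0.0134 24.9 [ 0.53  0.05 -0.32  0.   -1.2  -2.73]
t: 25.0
eef_pos: [0.498, 0.0678, 0.2516]
ee_rot: [3.141, 0.0, 2.51]
force: [-0.2, -0.7, -2.3]
width: 0.0142
gripper_force: 14.0
[('scoop_grip', [([0.5163, 0.0528, 0.2717], 0.77)]), ('scoop_lip', [([0.5703, 0.0205, 0.2044], 0.73)])]
25.15 [0.498  0.0678 0.2516] [3.142 0.    2.51 ] [ 0.5  0.1 -2.3] 0.0135 14.0 [ 0.53  0.06 -0.32  0.   -1.2  -2.73]
```

```bash
python3 -m creep '{"translation":[[0,0,0],[0,0,0]],"spin":[0,0],"gripper":[0,0]}' 10
python3 - <<'E'
from h import *
f=cams.grab_frame("scene"); print([(l,pin("scene",l)) for l in ("scoop_grip","scoop_lip")]); st()
E
python3 -m creep '{"translation":[[0,0,0],[0,0,0]],"spin":[0,0],"gripper":[0,0]}' 7.5
python3 - <<'E'
from h import *
f=cams.grab_frame("scene"); print([(l,pin("scene",l)) for l in ("scoop_grip","scoop_lip")]); st()
E
```

```text
t: 25.35
eef_pos: [0.498, 0.0678, 0.2516]
ee_rot: [-3.142, 0.0, 2.51]
force: [0.2, -0.1, -2.9]
width: 0.0138
gripper_force: 10.0
[('scoop_grip', [([0.5169, 0.0551, 0.2708], 0.71)]), ('scoop_lip', [([0.5687, 0.0178, 0.2056], 0.93)])]
25.5 [0.498  0.0677 0.2515] [-3.141 -0.     2.51 ] [-0.8  0.  -2.8] 0.0143 10.0 [ 0.53  0.06 -0.32  0.   -1.2  -2.73]
t: 25.7
eef_pos: [0.498, 0.0678, 0.2516]
ee_rot: [3.142, -0.0, 2.51]
force: [0.1, -0.5, -2.7]
width: 0.014
gripper_force: 7.5
[('scoop_grip', [([0.5186, 0.0564, 0.2704], 0.88)]), ('scoop_lip', [([0.5688, 0.021, 0.2011], 0.77)])]
25.85 [0.498  0.0677 0.2516] [3.142 0.    2.51 ] [ 0.8  0.  -2.4] 0.0137 7.5 [ 0.53  0.06 -0.32  0.   -1.2  -2.73]
```

```bash
python3 -m creep '{"translation":[[0,0,0],[0,0,0]],"spin":[0,0],"gripper":[0,0]}' 6
python3 - <<'E'
from h import *
f=cams.grab_frame("scene"); print([(l,pin("scene",l)) for l in ("scoop_grip","scoop_lip")]); st()
E
python3 -m creep '{"translation":[[0,0,0],[0,0,0]],"spin":[0,0],"gripper":[0,0]}' 5
python3 - <<'E'
from h import *
f=cams.grab_frame("scene"); print([(l,pin("scene",l)) for l in ("scoop_grip","scoop_lip")]); st()
E
```

```text
t: 26.05
eef_pos: [0.498, 0.0678, 0.2516]
ee_rot: [3.142, 0.0, 2.51]
force: [-0.6, 0.3, -2.7]
width: 0.0137
gripper_force: 6.0
[('scoop_grip', [([0.5154, 0.0547, 0.2669], 0.92)]), ('scoop_lip', [([0.5623, 0.0235, 0.1945], 0.85)])]
26.2 [0.498  0.0678 0.2516] [-3.142 -0.     2.51 ] [ 0.3  0.3 -2.9] 0.0137 6.0 [ 0.53  0.06 -0.32 -0.   -1.2  -2.73]
t: 26.4
eef_pos: [0.498, 0.0677, 0.2516]
ee_rot: [-3.142, 0.0, 2.51]
force: [-0.4, 0.4, -3.6]
width: 0.0142
gripper_force: 5.0
[('scoop_grip', []), ('scoop_lip', [([0.4957, 0.0747, 0.1847], 0.7)])]
26.55 [0.498  0.0677 0.2515] [ 3.142 -0.     2.51 ] [ 0.9  0.3 -2.4] 0.0141 5.0 [ 0.53  0.06 -0.32 -0.   -1.2  -2.73]
```

Run:
```python
from h import *
f=save("scene","s3",crop=(190,130,310,250),scale=5)
print([(l,pin("scene",l,2)) for l in ("scoop_grip","scoop_lip","scoop")],pin("scene","knob_0",6)); st()
```

```text
[('scoop_grip', [([0.5174, 0.0552, 0.2614], 0.68), ([0.5337, 0.0351, 0.1913], 0.28)]), ('scoop_lip', [([0.5468, 0.033, 0.1752], 0.88)]), ('scoop', [([0.4936, 0.0716, 0.1867], 0.82)])] [([0.5359, 0.0363, 0.1884], 0.61), ([0.5504, 0.0545, 0.1921], 0.46)]
26.8 [0.498  0.0677 0.2516] [3.142 0.    2.51 ] [ 0.5 -0.1 -2.6] 0.0139 5.0 [ 0.53  0.06 -0.32 -0.   -1.2  -2.73]
```

View pics/s3.png

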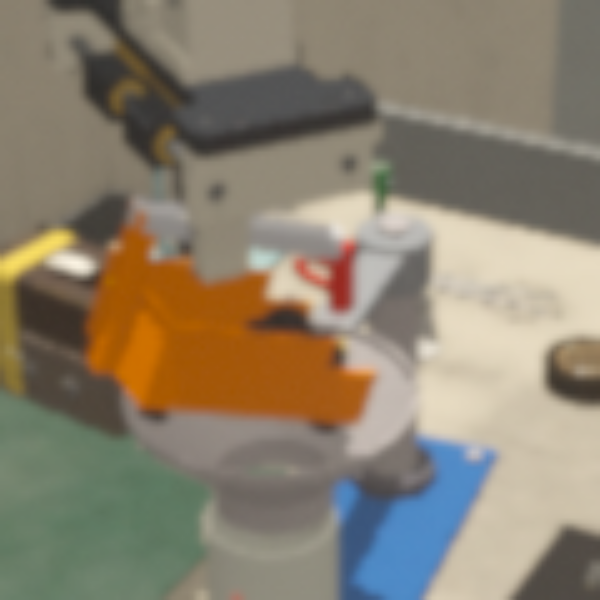

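```bash
python3 -m creep '{"translation":[[0,0,-4],[0,0,-3],[4,-3,0],[4,-3,0],[4,-3,0],[4,-3,0],[4,-3,0],[4,-3,0]],"spin":[0,0,0,0,0,0,0,0],"gripper":[0,0,0,0,0,0,0,0]}' 6
python3 - <<'E'
from h import *
f=cams.grab_frame("scene"); print([(l,pin("scene",l,2)) for l in ("scoop_grip","scoop_lip","scoop","funnel_mouth")],pin("scene","knob_0",6)); st()
E
```

```text
t: 27.6
eef_pos: [0.5229, 0.0496, 0.2459]
ee_rot: [3.14, 0.001, 2.511]
force: [-3.9, 1.6, 7.1]
width: 0.0139
gripper_force: 6.0
[('scoop_grip', [([0.5358, 0.0391, 0.2556], 0.93), ([0.5683, 0.0414, 0.1841], 0.71)]), ('scoop_lip', [([0.5599, 0.0232, 0.1641], 0.74)]), ('scoop', [([0.5071, 0.0618, 0.1847], 0.62), ([0.6157, 0.0632, 0.2076], 0.58)]), ('funnel_mouth', [([0.522, 0.0505, 0.1764], 0.78)])] [([0.5683, 0.0424, 0.1809], 0.6), ([0.5225, 0.0511, 0.0071], 0.23)]
27.9 [0.5227 0.0497 0.2456] [3.14e+00 1.00e-03 2.51e+00] [-3.1  1.5  5.3] 0.0138 6.0 [ 0.47  0.1  -0.29  0.   -1.18 -2.67]
```

```bash
python3 -m creep '{"translation":[[0,0,2],[4,-3,1],[4,-3,1],[4,-3,1],[4,-3,0],[4,-3,0],[0,0,0]],"spin":[0,0,0,0,0,0,0],"gripper":[0,0,0,0,0,0,0]}' 6
python3 - <<'E'
from h import *
f=cams.grab_frame("scene"); print([(l,pin("scene",l,2)) for l in ("scoop_grip","scoop_lip","scoop","funnel_mouth","swing_pin")],pin("scene","knob_0",6)); st()
E
```

```text
t: 28.6
eef_pos: [0.5432, 0.0343, 0.2501]
ee_rot: [3.141, 0.001, 2.51]
force: [-0.9, 1.6, 2.0]
width: 0.0138
gripper_force: 6.0
[('scoop_grip', [([0.5541, 0.0266, 0.2559], 0.7)]), ('scoop_lip', [([0.5589, 0.0227, 0.1625], 0.79), ([0.5197, 0.051, 0.177], 0.46)]), ('scoop', [([0.5104, 0.0584, 0.1957], 0.81), ([0.5218, 0.0539, 0.0086], 0.49)]), ('funnel_mouth', [([0.5232, 0.0515, 0.1754], 0.63), ([0.5539, 0.0273, 0.2535], 0.57)]), ('swing_pin', [([0.6144, 0.0637, 0.2091], 0.75), ([0.5142, 0.0627, 0.1954], 0.37)])] [([0.693, 0.2978, 0.0014], 0.64)]
28.95 [0.542  0.0348 0.2492] [-3.141 -0.     2.51 ] [ 0.6  2.  -1.6] 0.0138 6.0 [ 0.42  0.13 -0.24 -0.   -1.2  -2.63]
```

```bash
python3 -m creep '{"translation":[[-4,3,0],[-8,6,0],[-8,6,-1],[0,0,-3],[0,0,-2],[0,0,0]],"spin":[0,0,0,0,0,0],"gripper":[0,0,0,0,0,0]}' 10
python3 -m creep '{"translation":[[0,0,-2],[0,0,-2],[0,0,0]],"spin":[0,0,0],"gripper":[0,0,0]}' 10
python3 - <<'E'
from h import *
f=cams.grab_frame("scene"); print([(l,pin("scene",l,2)) for l in ("scoop_grip","scoop_lip","scoop")],pin("scene","knob_0",6)); st()
E
```

```text
t: 29.55
eef_pos: [0.5218, 0.0498, 0.2433]
ee_rot: [-3.141, -0.0, 2.511]
force: [-0.2, 0.2, -2.4]
width: 0.0137
gripper_force: 10.0
t: 29.85
eef_pos: [0.5219, 0.0496, 0.2391]
ee_rot: [-3.141, -0.0, 2.51]
force: [0.8, -0.6, -1.1]
width: 0.0137
gripper_force: 10.0
[('scoop_grip', [([0.5321, 0.0416, 0.2488], 0.9), ([0.6979, 0.0736, 0.1804], 0.71)]), ('scoop_lip', [([0.5395, 0.0398, 0.1538], 0.75)]), ('scoop', [([0.4914, 0.0733, 0.184], 0.64)])] [([0.5366, 0.0401, 0.1526], 0.34)]
30.1 [0.5221 0.0497 0.2396] [3.142 0.    2.51 ] [ 0.6 -0.5 -2. ] 0.0137 10.0 [ 0.47  0.1  -0.3   0.   -1.17 -2.67]
```

```bash
python3 -m creep '{"translation":[[0,0,-2],[0,0,-2],[0,0,0]],"spin":[0,0,0],"gripper":[0,0,0]}' 8
python3 -m creep '{"translation":[[2,-1.5,0],[4,-3,0],[4,-3,0],[0,0,0]],"spin":[0,0,0,0],"gripper":[0,0,0,0]}' 6
python3 - <<'E'
from h import *
f=cams.grab_frame("scene"); print([(l,pin("scene",l,2)) for l in ("scoop_grip","scoop_lip","scoop")],pin("scene","knob_0",6)); st()
E
```

```text
t: 30.4
eef_pos: [0.5218, 0.0497, 0.2351]
ee_rot: [-3.141, -0.0, 2.51]
force: [0.5, 0.5, -1.3]
width: 0.0138
gripper_force: 8.0
t: 30.8
eef_pos: [0.5327, 0.042, 0.2356]
ee_rot: [3.141, 0.0, 2.51]
force: [-0.1, 0.0, -1.3]
width: 0.0141
gripper_force: 6.0
[('scoop_grip', [([0.5417, 0.0356, 0.2453], 0.66)]), ('scoop_lip', []), ('scoop', [([0.4992, 0.0675, 0.1835], 0.59)])] [([0.6172, 0.0623, 0.2054], 0.26), ([0.6987, 0.0749, 0.1779], 0.26)]
31.05 [0.5319 0.0422 0.2355] [-3.142 -0.     2.51 ] [ 0.2  0.3 -1.5] 0.0139 6.0 [ 0.45  0.12 -0.28 -0.   -1.17 -2.65]
```

Run:
```python
from h import *
for c in ("wrist","top","scene"):
    f=cams.grab_frame(c); print(c,[(l,pin(c,l,5)) for l in ("knob_0","scoop_lip","scoop_grip")])
    im=cv2.cvtColor(f["img"],cv2.COLOR_RGB2BGR)
    if c=="wrist": w=im
    if c=="scene": s=im[120:260,190:330]
cv2.imwrite("pics/c4.png",np.hstack([cv2.resize(w,(480,360)),cv2.resize(s,(320,360))])); st()
```

```text
wrist [('knob_0', []), ('scoop_lip', []), ('scoop_grip', [([0.5461, 0.0323, 0.2417], 0.69)])]
top [('knob_0', []), ('scoop_lip', []), ('scoop_grip', [])]
scene [('knob_0', []), ('scoop_lip', [([0.5464, 0.0321, 0.1503], 0.63)]), ('scoop_grip', [([0.5424, 0.0379, 0.2423], 0.85)])]
31.65 [0.532  0.0422 0.2356] [-3.142 -0.     2.51 ] [ 0.2 -0.3 -1.9] 0.014 6.0 [ 0.45  0.12 -0.28 -0.   -1.17 -2.65]
```

View pics/c4.png

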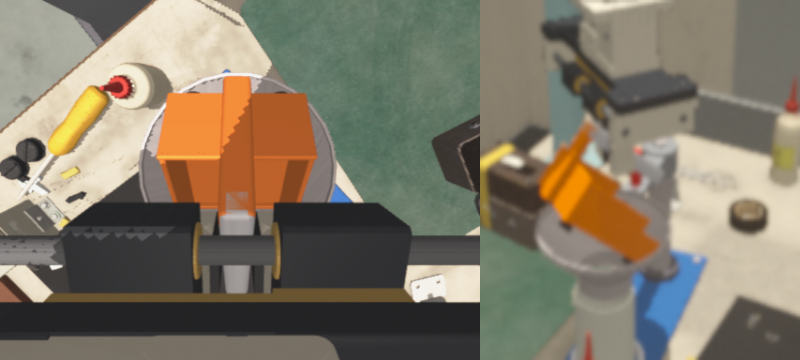

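```bash
python3 -m creep '{"translation":[[4,-3,0],[4,-3,0],[4,-3,0],[4,-3,0],[0,0,0]],"spin":[0,0,0,0,0],"gripper":[0,0,0,0,0]}' 6
python3 -m creep '{"translation":[[4,-3,0.5],[4,-3,0.5],[4,-3,0],[4,-3,0],[0,0,0]],"spin":[0,0,0,0,0],"gripper":[0,0,0,0,0]}' 6
python3 - <<'E'
from h import *
f=cams.grab_frame("scene"); print([(l,pin("scene",l,2)) for l in ("scoop_grip","scoop_lip","scoop","funnel_mouth","knob_0")]); st()
E
```

```text
t: 32.15
eef_pos: [0.5492, 0.0299, 0.2362]
ee_rot: [3.141, 0.001, 2.51]
force: [-1.2, 1.4, 2.0]
width: 0.0137
gripper_force: 6.0
t: 32.65
eef_pos: [0.5644, 0.0178, 0.2362]
ee_rot: [-3.141, -0.0, 2.51]
force: [1.4, 1.7, 0.3]
width: 0.0141
gripper_force: 6.0
[('scoop_grip', [([0.5689, 0.0158, 0.2427], 0.67)]), ('scoop_lip', [([0.5413, 0.0351, 0.1523], 0.81)]), ('scoop', []), ('funnel_mouth', [([0.5219, 0.0501, 0.1011], 0.24)]), ('knob_0', [([0.5226, 0.0518, 0.0005], 0.6)])]
32.95 [0.5637 0.0182 0.2363] [-3.141 -0.     2.51 ] [ 0.2  0.6 -1.5] 0.014 6.0 [ 0.38  0.17 -0.22 -0.   -1.18 -2.58]
```

```bash
python3 -m creep '{"translation":[[0,0,0],[0,0,0],[0,0,0],[-6,4.5,0],[4,-3,0],[-8,6,0],[0,0,4],[0,0,6]],"spin":[0,0,0,0,0,0,0,0],"gripper":[0,0,0,0,0,0,0,0]}' 40
python3 -m creep '{"translation":[[0,0,-4],[0,0,6],[0,0,10],[0,0,14],[0,0,16],[0,0,0],[0,0,0],[0,0,0]],"spin":[0,0,0,0,0,0,0,0],"gripper":[0,0,0,0,0,0,0,0]}' 40
python3 - <<'E'
from h import *
f=cams.grab_frame("scene"); print([(l,pin("scene",l,2)) for l in ("scoop_grip","scoop_lip","funnel_mouth","knob_0")]); st()
F=[get_state()["force"][2] for _ in range(1)]
E
```

```text
t: 33.75
eef_pos: [0.5537, 0.0258, 0.2468]
ee_rot: [-3.141, -0.0, 2.511]
force: [-0.1, 0.9, -1.3]
width: 0.0135
gripper_force: 40.0
t: 34.55
eef_pos: [0.5536, 0.0257, 0.2878]
ee_rot: [-3.141, -0.001, 2.51]
force: [0.1, -0.8, -2.5]
width: 0.0139
gripper_force: 40.0
[('scoop_grip', [([0.5567, 0.0241, 0.293], 0.81)]), ('scoop_lip', [([0.533, 0.0433, 0.2012], 0.57)]), ('funnel_mouth', [([0.5215, 0.0505, 0.177], 0.8)]), ('knob_0', [])]
34.8 [0.5539 0.0257 0.2881] [-3.141 -0.     2.51 ] [ 1.  -0.  -1.8] 0.014 40.0 [ 0.4   0.13 -0.16 -0.   -1.29 -2.6 ]
```

```bash
python3 -m creep '{"translation":[[0,0,15],[0,0,15],[-6,22,0],[-8,28,0],[-8,28,0],[-10,34,0],[-10,34,0],[-10,34,0]],"spin":[0,0,0,0,0,0,0,0],"gripper":[0,0,0,0,0,0,0,0]}' 40
python3 -m creep '{"translation":[[-8,28,0],[-4,16,-10],[0,0,-30],[0,0,-40],[0,0,-40],[0,0,-30],[0,0,-8],[0,0,0]],"spin":[0,0,0,0,0,0,0,0],"gripper":[0,0,0,0,0,0,0,0]}' 40
python3 -m creep '{"translation":[[0,0,0],[0,0,0],[0,0,0],[0,0,0]],"spin":[0,0,0,0],"gripper":[0,0,0,0]}' 4
python3 - <<'E'
from h import *
f=cams.grab_frame("scene"); print([(l,pin("scene",l,1)) for l in ("scoop_grip","scoop_lip","scoop","knob_0","jar","swing_pin")]); st()
f=cams.grab_frame("top"); im=cv2.cvtColor(f["img"],cv2.COLOR_RGB2BGR); print([(l,pin("top",l,5)) for l in ("knob_0","jar_mouth")]); cv2.imwrite("pics/t5raw.png",im)
E
```

```text
t: 35.6
eef_pos: [0.5014, 0.2069, 0.3185]
ee_rot: [-3.142, 0.0, 2.51]
force: [1.5, 0.5, -2.3]
width: 0.0136
gripper_force: 40.0
t: 36.4
eef_pos: [0.4897, 0.249, 0.1595]
ee_rot: [-3.139, -0.0, 2.51]
force: [-0.3, 0.5, -2.0]
width: 0.0137
gripper_force: 40.0
t: 36.8
eef_pos: [0.4903, 0.25, 0.1615]
ee_rot: [3.14, 0.0, 2.51]
force: [-0.4, 0.4, -1.9]
width: 0.0141
gripper_force: 4.0
[('scoop_grip', [([0.4986, 0.2479, 0.1666], 0.65)]), ('scoop_lip', [([0.4896, 0.2516, 0.074], 0.96)]), ('scoop', [([0.4482, 0.282, 0.1185], 0.67)]), ('knob_0', [([0.4474, 0.2862, 0.1139], 0.36)]), ('jar', [([0.5216, 0.0518, 0.0109], 0.62)]), ('swing_pin', [([0.6922, 0.3011, 0.0021], 0.66)])]
37.15 [0.49   0.2497 0.1606] [3.142 0.    2.51 ] [-0.3  0.8 -2.2] 0.0139 4.0 [ 0.83  0.21 -0.36  0.   -1.   -3.03]
[('knob_0', [([0.5157, 0.039, 0.0258], 0.62), ([0.5022, 0.0475, 0.0457], 0.6), ([0.5211, 0.0681, 0.047], 0.4), ([0.4545, 0.2737, 0.104], 0.38), ([0.536, 0.0529, 0.024], 0.36)]), ('jar_mouth', [([0.5184, 0.0497, 0.0989], 0.54)])]
```

```bash
python3 -m creep '{"translation":[[0,0,0],[0,0,0],[0,0,0],[0,0,0],[0,0,0],[0,0,0],[0,0,0]],"spin":[0.05,0.08,0.08,0.08,0.05,0,0],"gripper":[0,0,0,0,0,0,0]}' 3.3
python3 - <<'E'
from h import *
f=cams.grab_frame("scene"); print([(l,pin("scene",l,1)) for l in ("scoop_grip","scoop_lip","scoop")]); st()
E
```

```text
t: 38.0
eef_pos: [0.49, 0.2497, 0.1605]
ee_rot: [-3.142, -0.0, 2.849]
force: [0.9, -0.3, -1.7]
width: 0.0143
gripper_force: 3.3
[('scoop_grip', [([0.5004, 0.2491, 0.1678], 0.79)]), ('scoop_lip', [([0.5258, 0.2428, 0.079], 0.72)]), ('scoop', [([0.4637, 0.2614, 0.0975], 0.96)])]
38.2 [0.49   0.2498 0.1605] [-3.142 -0.     2.85 ] [-0.   0.1 -0.7] 0.0142 3.3 [ 0.83  0.21 -0.36 -0.   -1.   -2.69]
```

```bash
python3 -m creep '{"translation":[[12,-3.5,0],[18,-5,-10],[18,-5.5,-15],[0,0,-15],[0,0,-12],[0,0,-4],[0,0,0]],"spin":[0,0,0,0,0,0,0],"gripper":[0,0,0,0,0,0,0]}' 5
python3 - <<'E'
from h import *
f=cams.grab_frame("scene"); print([(l,pin("scene",l,1)) for l in ("scoop_grip","scoop_lip","scoop")]); st()
E
```

```text
t: 38.9
eef_pos: [0.5378, 0.2355, 0.104]
ee_rot: [-3.141, -0.001, 2.851]
force: [-0.3, 0.7, -1.4]
width: 0.0138
gripper_force: 5.0
[('scoop_grip', [([0.5504, 0.2329, 0.1121], 0.89)]), ('scoop_lip', [([0.574, 0.2277, 0.0262], 0.86)]), ('scoop', [([0.5168, 0.2447, 0.0401], 0.83)])]
39.1 [0.5383 0.2362 0.1055] [3.140e+00 1.000e-03 2.851e+00] [-0.3 -0.2 -1.5] 0.014 5.0 [ 0.75  0.32 -0.34  0.   -0.9  -2.61]
```

```bash
python3 -m creep '{"translation":[[0,0,-3],[-5,1.5,-2],[-9,2.5,-2.5],[-9,2.5,-2.5],[-10.5,3,-5],[-10.5,3,-5],[0,0,0]],"spin":[0,0,0,0,0,0,0],"gripper":[0,0,0,0,0,0,0]}' 4.5
python3 - <<'E'
from h import *
f=cams.grab_frame("scene"); print([(l,pin("scene",l,1)) for l in ("scoop_grip","scoop_lip","scoop")]); st()
E
```

```text
t: 39.8
eef_pos: [0.4921, 0.2484, 0.0839]
ee_rot: [-3.141, -0.001, 2.851]
force: [-0.1, -0.1, -2.8]
width: 0.0142
gripper_force: 4.5
[('scoop_grip', [([0.5052, 0.2455, 0.0995], 0.92)]), ('scoop_lip', [([0.5488, 0.2316, 0.014], 0.96)]), ('scoop', [([0.4858, 0.2534, 0.0208], 0.68)])]
40.0 [0.4941 0.2484 0.0845] [3.142 0.    2.851] [ 0.5  0.4 -1.4] 0.0139 4.5 [ 0.82  0.3  -0.44  0.   -0.83 -2.68]
```

```bash
python3 -m creep '{"translation":[[-9,2.5,-4],[-9,2.5,-5],[-8,2.5,-5],[-4,1,-3],[0,0,-1.5],[0,0,0]],"spin":[0,0,0,0,0,0],"gripper":[0,0,0,0,0,0]}' 4.5
python3 - <<'E'
from h import *
f=cams.grab_frame("scene"); print([(l,pin("scene",l,1)) for l in ("scoop_grip","scoop_lip","scoop")]); st()
E
```

```text
t: 40.6
eef_pos: [0.4639, 0.2567, 0.0663]
ee_rot: [-3.141, 0.0, 2.851]
force: [0.1, -1.8, 3.1]
width: 0.0137
gripper_force: 4.5
[('scoop_grip', [([0.5196, 0.0496, 0.0078], 0.68)]), ('scoop_lip', [([0.5425, 0.2345, 0.0174], 0.77)]), ('scoop', [([0.4803, 0.2551, 0.0036], 0.96)])]
40.8 [0.4641 0.2567 0.0663] [3.142 0.    2.85 ] [-0.6 -2.1  3.1] 0.0142 4.5 [ 0.88  0.29 -0.51  0.   -0.77 -2.74]
```

```bash
python3 -m creep '{"translation":[[0,0,0],[0,0,0],[0,0,0],[0,0,0],[0,0,15],[0,0,35],[0,0,45],[0,0,45]],"spin":[0,0,0,0,0,0,0,0],"gripper":[1,1,1,1,1,1,1,1]}'
python3 -m creep '{"translation":[[0,0,20],[0,40,0],[0,40,0],[0,40,0],[0,0,0],[0,0,0]],"spin":[0,0,0,0,0,0],"gripper":[1,1,1,1,1,1]}'
python3 - <<'E'
from h import *
f=cams.grab_frame("scene"); print([(l,pin("scene",l,1)) for l in ("scoop_grip","scoop_lip","scoop","jar","funnel_mouth","swing_pin","oil_bottle","jig_block")]); st(); s=cv2.cvtColor(f["img"],cv2.COLOR_RGB2BGR)[130:300,120:320]
f=cams.grab_frame("top"); im=cv2.cvtColor(f["img"],cv2.COLOR_RGB2BGR); print([(l,pin("top",l,6)) for l in ("knob_0","jar_mouth","scoop")])
u=proj(f,[.521,.051,.1]).astype(int); print(u)
a=cv2.resize(im[u[1]-45:u[1]+45,u[0]-45:u[0]+45],(400,400),interpolation=cv2.INTER_CUBIC); b=cv2.resize(s,(400,340)); b=np.vstack([b,np.zeros((60,400,3),np.uint8)])
cv2.imwrite("pics/c6.png",np.hstack([a,b]))
E
```

```text
t: 41.6
eef_pos: [0.4636, 0.2564, 0.2073]
ee_rot: [-3.141, -0.001, 2.85]
force: [1.5, 2.3, 0.2]
width: 0.0718
gripper_force: 0.0
t: 42.2
eef_pos: [0.4636, 0.3774, 0.2253]
ee_rot: [-3.14, -0.001, 2.852]
force: [-0.7, 0.1, -0.3]
width: 0.0879
gripper_force: 0.0
[('scoop_grip', [([0.4787, 0.2511, 0.0884], 0.66)]), ('scoop_lip', [([0.5414, 0.2349, 0.0169], 0.7)]), ('scoop', [([0.4805, 0.2534, 0.0089], 0.65)]), ('jar', [([0.5236, 0.0517, 0.0089], 0.88)]), ('funnel_mouth', [([0.5206, 0.0517, 0.1747], 0.7)]), ('swing_pin', [([0.6162, 0.0648, 0.2072], 0.75)]), ('oil_bottle', [([0.4086, 0.0096, 0.0041], 0.81)]), ('jig_block', [([0.6917, 0.2984, 0.0022], 0.91)])]
42.65 [0.4642 0.3763 0.2263] [3.141 0.    2.85 ] [0.4 0.2 0.1] 0.0879 0.0 [ 1.01  0.23 -0.17  0.   -1.17 -2.87]
[('knob_0', [([0.527, 0.0665, 0.0478], 0.5), ([0.5312, 0.0559, 0.0224], 0.44), ([0.5168, 0.0404, 0.0266], 0.42), ([0.5032, 0.0461, 0.0451], 0.4)]), ('jar_mouth', [([0.5178, 0.0503, 0.1006], 0.46), ([0.4102, 0.0072, 0.0007], 0.4), ([0.6973, 0.0744, 0.1736], 0.38)]), ('scoop', [([0.4815, 0.2509, -0.0004], 0.64)])]
[255 223]
```

View pics/c6.png

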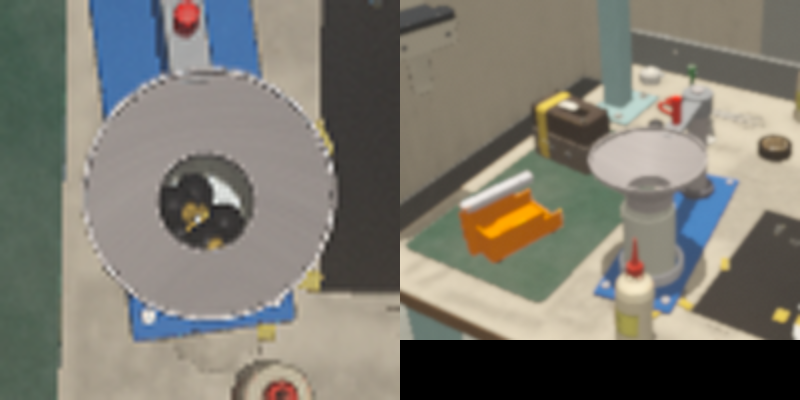

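```bash
python3 -c "
from station import arm; print(arm.job_done())"
```

```text
the job is handed in; nothing more can be done
None
```

The job is handed in: the jar stands in the ring, the funnel is home against its stop, the knobs are poured (the last top view shows four in the jar, and I take the fifth to be hidden beneath them, as the scoop is empty and none is in the funnel or in sight on the worktop), and the empty scoop stands upright on the green mat.

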